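Tighten the blade clamp's recessed cap screw with a hex key

ROBOT

A 7-joint arm with a two-finger parallel gripper is mounted at the origin on the work surface. World frame = base frame: x ahead of the robot, y to its left, z up, the work surface at z = 0. Lengths are in m, angles in rad, forces in N, time in s.
With the tool pointing down it reaches from about 0.4 to 0.85 m from the base axis. Payload 6.9 kg.
Tool frame: the origin (TCP) lies midway between the tips of the shut fingers; the grasp point (between the pads) lies behind it (ctrl.pinch_z is the z of the grasp point in the tool frame, in m); z points along the fingers, y is the direction in which the jaws open and shut (so a half turn about z gives the same grasp; the last joint's range is limited). The gripper opens to 85 mm and grips with 20 to 120 N. Pads are 22 mm wide; open, the fingers measure 114 mm over their backs; the gripper's body (76 mm by 85 mm) begins 54 mm behind the grasp point. The pads swing forward as they close: fully open they stand 13 mm farther back than shut.
Start: joints at [-1.226, 0.507, -0.238, 1.5, 0.126, 1.149, -0.155], TCP at [0.148, 0.607, 0.231] pointing down, gripper open.
Joint ranges: [-3.08, 3.08], [-0.24, 2.05], [-1.43, 1.35], [0, 2.5], [-1.52, 4.66], [0.17, 1.96], [-2.89, 2.89]. Speed limits (rad/s): [2.39, 2.39, 3.14, 3.14, 3.14, 3.14, 3.14].

INTERFACE

Orientations are given as a unit quaternion [w, x, y, z].
In Python, from station import ctrl, get_state, vision, ticket, models gives the robot as it stands. Calls block until the motion is done:
- ctrl.movep(position, orientation): joint-space move of the TCP to a pose.
- ctrl.movel(position, frame=None, max_speed=0.15): straight line of the TCP; frame=None keeps the orientation; max_speed is the mean speed in m/s.
- ctrl.set_joints(angles): joint-space move.
- ctrl.ungrasp() and ctrl.close_gripper(force=None): open the fingers fully, or close them until they stop; force is the grip in N (None keeps the last).
- ctrl.pause(seconds).
- ctrl.ik(position, orientation): joint angles nearest the present ones, or None.
- get_state(): the state.
- vision.grab_frame(name): name is "side" or "top" or "wrist"; returns (picture, depth): 400x640x3 uint8, blue, green, red; 400x640 float32, m along the optical axis (not along the pixel's ray), 0 where there is no reading.
- vision.camera_info(name): a dict with "mtx" (3x3 intrinsics, pixels), "R" (3x3) and "t" (3): a world point X has camera coordinates R X + t; the wrist camera has in their place "hand_eye" (4x4, takes a point from camera to tool coordinates, whose origin is the TCP and whose axes are the flange's). Camera axes: x right, y down, z forward; pixel columns grow to the right and rows downward; lengths in m; the calibration is good to about 2 mm. A picture is of the moment at which its call begins: read the wrist's pose just before it. camera_info takes no time and is no camera call.
A pose or a line that the arm cannot do raises ctrl.Unreachable and nothing moves.
- ticket.close_job(): hands the job in, once; it reports no verdict.
Trained networks look in the newest picture that a camera, given by its name, has taken for a name from the list of things; names that differ only in an ending like _2 or _b are one class to them, and where a whole thing is asked for, a point or a joint stands for the part that bears it (a point fixed in the world has none). Each returns a list of dicts, best first, with "p" (0 to 1); they miss things now and then, are a little off and sometimes report something else, mostly with a low value. They report only what shows in the picture. A call takes as long as a camera call. They do not tell look-alikes from the thing itself.
- models.recognise(camera, target): "point" ([column, row] in pixels, amid what is visible of it).
- models.masks_of(camera, target): "mask" (400x640 bool, what is visible of it) and "point" ([column, row] in pixels, amid what is visible of it).
The state is a dict: "time": time; "qpos": joint angles; "qd": joint speeds; "tau": joint torques, N m; "tcp_pos": TCP position; "eef_rot": TCP orientation; "contact_force": force on the tool from outside, world axes, zero at the start; "wrist_torque": the same for the moment, N m; "width": finger opening in m.
Only numpy, scipy, OpenCV 4.12 (cv2) and the standard library are available. Lean on these libraries where they do the work, as an engineer would, in place of code of your own. Each camera call takes 0.05 s, during which the arm holds its last target.

TASK

Take the largest of the three T-handle hex keys from the wooden rack and push it gently but fully home in the recessed hexagon socket of the clamp that holds the knife blank. Only when it is fully in, turn the screw clockwise (seen from above) until it comes up against its stop; then draw the key out and put it back upright in its hole in the rack. Do not force the key against the screw, and leave the other keys and the things lying about where they are.

Things in the scene. Friction and masses are not known exactly. Their poses are not given: they have to be found in the camera images.
- key_large_grip (a point): Centre of the cross-bar of the largest T-handle hex key, which stands upright in one of the rack's three holes: bright steel hexagonal shaft, black plastic cross-bar on top. Bar 62 mm long (along y), 24 mm wide (x), 24 mm high, its centre 92 mm above the key's tip; z points up the shaft.
- key_large_tip (a point): Centre of the flat lower end (tip) of the largest key, 92 mm below its bar centre. Shaft 80 mm long, 19 mm across flats (21.9 mm across corners), flats facing its +x and -x; the last 1 mm is bevelled to 16 mm across flats.
- key_large: The largest key as a whole, about 0.26 kg; origin at the centre of its tip, z up the shaft, y along the cross-bar. Grip it by its cross-bar.
- key_mid_grip (a point): Centre of the cross-bar (50 x 19 x 20 mm) of the middle-sized key, of the same make, 14 mm across flats, bar centre 76 mm above its tip. To be left alone.
- key_small_grip (a point): Centre of the cross-bar (42 x 17 x 18 mm) of the smallest key, 12 mm across flats, bar centre 65 mm above its tip. To be left alone.
- key_mid: The middle-sized key; origin at its tip.
- key_small: The smallest key; origin at its tip.
- rack: Key rack: fixed wooden block 64 x 220 x 50 mm high with three equal round holes in a row along its long side (y), 75 mm apart, 27 mm wide, 40 mm deep. Origin under its middle, at bench height. Each key stands on its hole's floor (tip 10 mm above the bench), its cross-bar along the row.
- rack_hole0 (a point): Centre of the mouth of the -y end hole of the key rack, 50 mm above the bench; z up, y along the row.
- rack_hole1 (a point): Centre of the mouth of the middle hole of the key rack, 50 mm above the bench; z up, y along the row.
- rack_hole2 (a point): Centre of the mouth of the +y end hole of the key rack, 50 mm above the bench; z up, y along the row.
- clamp: Fixed blade clamp: dark steel base 110 x 180 x 28 mm, across it an aluminium strap 104 x 58 mm, its top 64 mm above the bench, pressing a knife blank on the base. Origin under the middle of the base, at bench height, on the screw's axis; x along the strap, y along the blank, z up.
- socket (a point): Centre of the mouth of the hexagon socket in the clamp's cap screw (head 36 mm wide, in a 43 mm counterbore), 60 mm above the bench, 4 mm below the strap's top. The socket is 19.8 mm across flats, 12 mm deep, flat-floored, vertical. This point's axes are the clamp's and do NOT tell how the hexagon stands: it may stand at any angle; look, or feel by turning the lightly pressed key until it drops in. Push with no more than about 25 N.
- screw (a joint): Turn of the cap screw, rad, growing clockwise seen from above (tightening). It starts between 0 and 0.5; the hard stop (tight) is at 1.2. Dry friction of about 0.1 N m resists it and it stays where it is left; at the stop 0.2 to 0.4 N m is tight, more than 0.6 N m is forcing it. The hexagon turns with it, but from an unknown starting angle.
- jar: Amber jar with a steel lid, 54 mm wide, 75 mm high; origin under its middle. Bystander.
- hammer: Hammer 260 mm long lying flat, wooden handle; origin under its middle, head to its +x. Bystander.
- file: Flat file 250 mm long with a wooden handle, lying flat; origin under its middle. Bystander.
- offcut: Wooden offcut 90 x 50 x 22 mm; origin under its middle. Bystander.
- nut: Round steel nut 30 mm wide, 13 mm high, lying on the clamp's base beside the strap; origin under its middle. Bystander.
- fclamp: Bar clamp 300 mm long lying flat; origin under the middle of its bar. Bystander.
Things that resemble listed ones, but are neither listed nor needed, are in the scene too. What is shaped like the key_large but blue, pink or red is not meant.

How it is judged:
On the way, in this order (a step that is already met when the one before it is completed fails the run):
1. the large key is fully home in the screw's socket and the screw is not yet turned (z of key_large_tip in the frame of socket below -0.0105 m and horizontal distance between key_large_tip and socket below 0.003 m and value of joint screw below 0.65 rad), for 0.2 s.
2. with the key still fully home, the screw is turned clockwise up to its stop (z of key_large_tip in the frame of socket below -0.009 m and value of joint screw above 1.14 rad), for 0.2 s.
At the end, for the whole second after the job is handed in: The screw stands at its stop (within 0.08 rad), and the large key stands released, at rest and upright (within 0.2 rad) in its hole of the rack: its tip within 10 mm of the hole's axis and at least 34 mm below the mouth (value of joint screw above 1.12 rad and ((horizontal distance between key_large_tip and rack_hole0 below 0.01 m and z of key_large_tip in the frame of rack_hole0 below -0.034 m) or (horizontal distance between key_large_tip and rack_hole1 below 0.01 m and z of key_large_tip in the frame of rack_hole1 below -0.034 m) or (horizontal distance between key_large_tip and rack_hole2 below 0.01 m and z of key_large_tip in the frame of rack_hole2 below -0.034 m)) and angle between key_large's own z axis and vertical below 0.2 rad and linear speed of key_large below 0.02 m/s); the robot touches nothing.
It fails at once if the screw is turned (faster than 0.2 rad/s, tightening) while the key is not fully home in its socket (tip less than 8 mm deep) (velocity of joint screw above 0.2 rad/s and z of key_large_tip in the frame of socket above -0.008 m).
It fails at once if the key is pushed against the screw with more than 50 N (all contacts together) while it is not yet home (tip less than 8 mm deep) (contact force between key_large and screw above 50 N and z of key_large_tip in the frame of socket above -0.008 m).
It fails at once if the seated key is forced: all its contacts with the screw together pass 200 N (about 0.7 N m of turning) (contact force between key_large and screw above 200 N).
It fails at once if one of the other keys or of the things lying about is disturbed (moved more than 30 mm) (distance of any of key_mid, key_small, jar, hammer, file, offcut, nut, fclamp from where it was at the start of the episode above 0.03 m).
It also fails if it takes over 72 s, if anything falls off the work surface, if the arm or the gripper's body presses on something with over 40 N, if the wrist force passes 120 N, or if a joint passes its speed limit or range.

## Working session

There is one attempt and no reset: what is moved stays moved. The work goes in short steps, each a Python script; the robot and the scene stay as the last script left them, time stands still between calls to the robot, and variables do not carry over. Pictures are saved under pics/ and viewed, and the job is handed in when it is done.

```bash
ls -la; mkdir -p pics; cat > h.py <<'E'
import numpy as np, cv2
from station import ctrl, get_state, vision, ticket, models
def px2w(cam,uv,z=None,depth=None,st=None):
    ci=vision.camera_info(cam);K=np.array(ci["mtx"]);r=np.linalg.inv(K)@np.array([uv[0],uv[1],1.])
    R=np.array(ci["R"]);t=np.array(ci["t"])
    o=-R.T@t;d=R.T@r
    s=(z-o[2])/d[2] if depth is None else depth
    return o+s*d
def w2px(cam,X):
    ci=vision.camera_info(cam);p=np.array(ci["mtx"])@(np.array(ci["R"])@X+np.array(ci["t"]));return p[:2]/p[2]
E
python3 - <<'E'
from h import *
print(get_state()); print(ctrl.pinch_z)
for c in ("side","top","wrist"):
    im,d=vision.grab_frame(c); cv2.imwrite(f"pics/{c}0.png",im); np.save(f"pics/{c}0.npy",d); print(c,vision.camera_info(c))
    if c!="wrist":
        for t in ("key_large","key_large_grip","rack","clamp","socket","screw","key_mid","key_small"):
            try: print(c,t,[(np.round(x["point"]),round(x["p"],2)) for x in models.recognise(c,t)])
            except Exception as e: print(t,e)
E
```

```text
total 12
drwxr-xr-x  3 agent agent 4096 Dec  7 17:01 .
drwxr-xr-x 23 root  root  4096 Dec  7 17:01 ..
drwxr-xr-x  2 agent agent 4096 Dec  7 17:01 pics
{'time': 0.0, 'qpos': array([-1.22649086,  0.50833084, -0.23749156,  1.5011437 ,  0.12573124,
        1.14889903, -0.15479515]), 'qd': array([-0.00073536, -0.00031435,  0.00169958,  0.00108621,  0.00104507,
       -0.0009041 ,  0.00116872]), 'tau': array([ 2.39650890e-04, -6.20612311e+01, -2.18668319e+00, -2.49662948e+01,
        1.27330705e-02,  1.16386297e-02,  7.95760002e-06]), 'tcp_pos': array([0.14782272, 0.60674566, 0.23042913]), 'eef_rot': array([-6.69840185e-05,  1.19115606e-01,  9.92879988e-01, -8.92549166e-04]), 'contact_force': array([ 0.28655516, -0.25647855,  0.2544873 ]), 'wrist_torque': array([ 0.00467467, -0.01186432,  0.06163979]), 'width': 0.08535364219321478}
-0.0187
side {'mtx': array([[399.20050259,   0.        , 314.01634167],
       [  0.        , 399.20050259, 198.66534245],
       [  0.        ,   0.        ,   1.        ]]), 'R': array([[-0.86519562, -0.50138356, -0.00714599],
       [-0.35370996,  0.62034506,
[... 1711 characters left out ...]
.]), 0.9)]
top socket [(array([407., 223.]), 0.78)]
top screw [(array([413., 222.]), 0.44)]
top key_mid [(array([255., 227.]), 0.41)]
top key_small [(array([232., 225.]), 0.43)]
wrist {'mtx': array([[324.19119036,   0.        , 316.42734946],
       [  0.        , 324.19119036, 194.81727058],
       [  0.        ,   0.        ,   1.        ]]), 'hand_eye': array([[ 1.42623788e-03, -9.63294936e-01, -2.68441488e-01,
         6.62219396e-02],
       [ 9.99998978e-01,  1.34840629e-03,  4.74306218e-04,
        -7.59949214e-05],
       [-9.49285867e-05, -2.68441890e-01,  9.63295875e-01,
        -1.42868435e-01],
       [ 0.00000000e+00,  0.00000000e+00,  0.00000000e+00,
         1.00000000e+00]])}
```

View pics/top0.png

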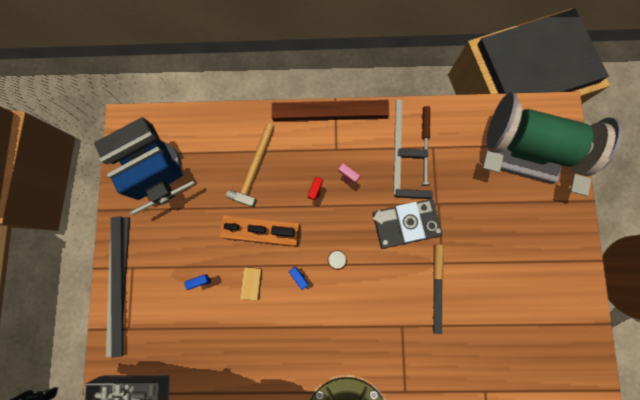

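View pics/side0.png

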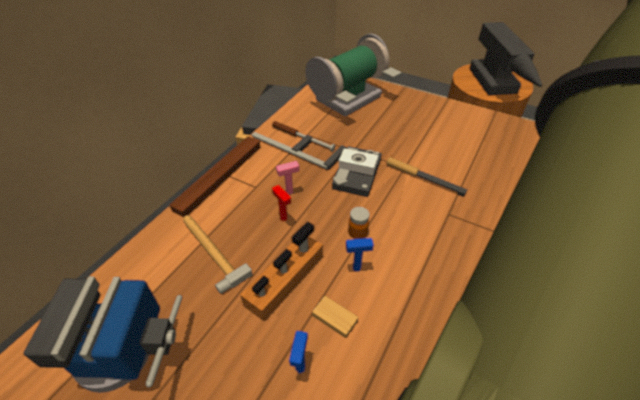

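View pics/wrist0.png

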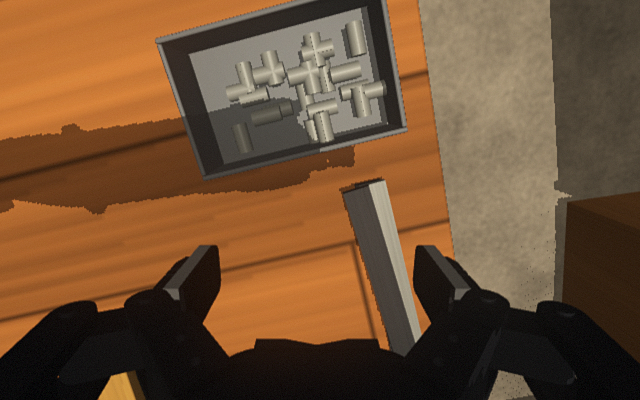

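The top picture shows these candidates for the large key:
- Black-bar keys in the rack: large at about (284,232), mid at (256,229), small at (232,226).
- Look-alikes: red at (316,188), pink at (348,171), blue at (299,276), blue at (199,281).

I choose the one at (284,232) because it is black and the largest in the rack. The clamp's screw is at about (410,222). Next is a close crop and the 3D positions.

```bash
python3 - <<'E'
from h import *
im=cv2.imread("pics/top0.png"); d=np.load("pics/top0.npy")
a=cv2.resize(im[205:260,210:310],None,fx=7,fy=7,interpolation=cv2.INTER_CUBIC)
b=cv2.resize(im[190:255,365:450],None,fx=8,fy=8,interpolation=cv2.INTER_CUBIC)
cv2.imwrite("pics/cropa.png",a);cv2.imwrite("pics/cropb.png",b)
for n,uv in dict(large=(284,232),mid=(256,229),small=(232,226),screw=(410,222),jar=(337,260),rackL=(221,229),nut=(390,230)).items():
    print(n,px2w("top",uv,depth=d[uv[1],uv[0]]).round(4))
E
```

```text
large [0.5149 0.1591 0.1131]
mid [0.5259 0.2379 0.0972]
small [0.5366 0.3075 0.0851]
screw [ 0.5433 -0.193   0.0461]
jar [0.4388 0.0178 0.0769]
rackL [0.532  0.3475 0.0535]
nut [ 0.5233 -0.1385  0.0255]
```

View pics/cropa.png

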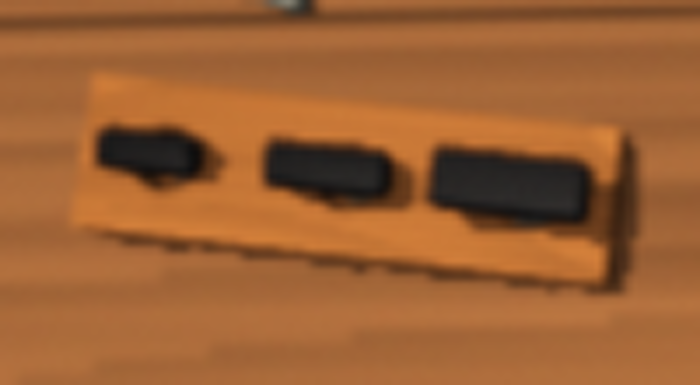

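View pics/cropb.png

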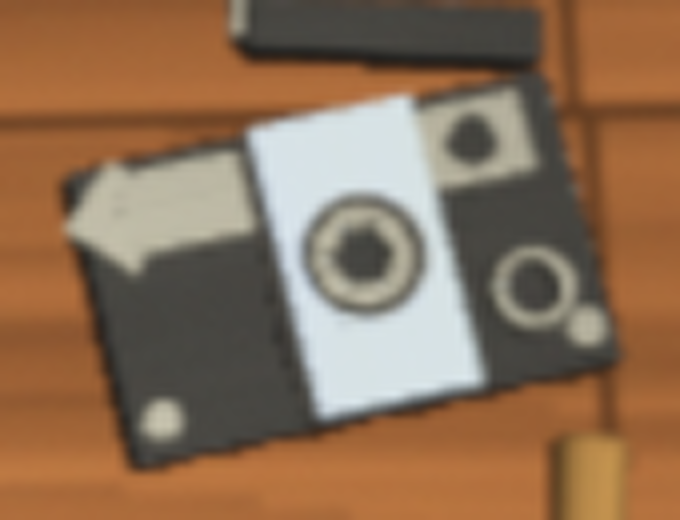

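The crop confirms the choice: the black bar at the right end of the rack, near (284,232), is clearly the longest. Next I check joint reachability for both wrist choices.

```bash
cat >> h.py <<'E'
from scipy.spatial.transform import Rotation as Ro
def qdown(a):
    "tool down, tool y axis along world angle a (rad)"
    y=np.array([np.cos(a),np.sin(a),0]);z=np.array([0,0,-1.]);x=np.cross(y,z)
    q=Ro.from_matrix(np.c_[x,y,z]).as_quat();return [float(q[3]),*map(float,q[:3])]
def tool_T(st):
    q=st["eef_rot"];T=np.eye(4);T[:3,:3]=Ro.from_quat([q[1],q[2],q[3],q[0]]).as_matrix();T[:3,3]=st["tcp_pos"];return T
def wristcam(st):
    ci=vision.camera_info("wrist");return np.array(ci["mtx"]),tool_T(st)@np.array(ci["hand_eye"])
def wpx(st,uv,z):
    K,T=wristcam(st);d=T[:3,:3]@(np.linalg.inv(K)@np.array([uv[0],uv[1],1.]));o=T[:3,3];return o+(z-o[2])/d[2]*d
def w2wpx(st,X):
    K,T=wristcam(st);p=K@(T[:3,:3].T@(np.asarray(X)-T[:3,3]));return p[:2]/p[2]
E
python3 - <<'E'
from h import *
for deg in range(-180,181,30):
    r=[]
    for p in ([.515,.159,.13],[.515,.159,.2],[.543,-.193,.12],[.543,-.193,.22]):
        j=ctrl.ik(p,qdown(np.radians(deg-8.3))); r.append(None if j is None else np.round(j,1).tolist())
    print(deg,r)
E
```

```text
-180 [[0.0, 0.5, -0.5, 1.9, 0.3, 0.8, 2.3], [-0.0, 0.4, -0.5, 1.8, 0.2, 1.0, 2.4], [-0.3, 0.8, 1.2, 1.8, -0.8, 1.1, -2.2], [-0.3, 0.7, 1.2, 1.7, -0.7, 1.2, -2.3]]
-150 [[0.1, 0.5, -0.7, 1.9, 0.4, 0.9, 2.7], [0.1, 0.5, -0.6, 1.8, 0.3, 1.0, 2.9], [-0.3, 0.8, 1.2, 1.8, -0.8, 1.1, -1.6], [-0.3, 0.7, 1.2, 1.7, -0.7, 1.2, -1.8]]
-120 [[-1.0, 0.8, 1.2, 1.9, -0.8, 1.1, -1.7], [-1.0, 0.6, 1.2, 1.8, -0.6, 1.1, -1.9], [-0.2, 0.7, 1.0, 1.8, -0.7, 1.0, -1.3], [-0.3, 0.6, 1.0, 1.7, -0.5, 1.2, -1.4]]
-90 [[-0.7, 0.5, 0.5, 1.9, -0.4, 0.8, -1.7], [-0.7, 0.5, 0.6, 1.8, -0.3, 1.0, -1.8], [-0.3, 0.8, 1.0, 1.8, -0.7, 1.0, -0.7], [-0.3, 0.6, 1.0, 1.7, -0.6, 1.2, -0.9]]
-60 [[-0.6, 0.5, 0.4, 1.9, -0.3, 0.8, -1.2], [-0.7, 0.4, 0.5, 1.8, -0.2, 1.0, -1.3], [-0.3, 0.7, 1.0, 1.8, -0.7, 1.0, -0.2], [-0.2, 0.6, 0.9, 1.7, -0.5, 1.2, -0.4]]
-30 [[-0.6, 0.5, 0.4, 1.9, -0.2, 0.8, -0.8], [-0.6, 0.4, 0.4, 1.8, -0.2, 1.0, -0.8], [-0.2, 0.7, 0.9, 1.8, -0.7, 1.0, 0.3], [-0.2, 0.6, 0.8, 1.7, -0.4, 1.1, 0.1]]
0 [[-0.5, 0.5, 0.3, 1.9, -0.2, 0.8, -0.3], [-0.5, 0.4, 0.3, 1.8, -0.1, 1.0, -0.3], [-0.2, 0.7, 0.8, 1.8, -0.6, 0.9, 
[... 301 characters left out ...]
, 1.8, -0.3, 0.8, 1.5], [-0.0, 0.5, 0.5, 1.7, -0.3, 1.1, 1.5]]
90 [[-0.3, 0.5, -0.1, 1.9, 0.1, 0.8, 1.0], [-0.3, 0.4, -0.0, 1.8, 0.0, 1.0, 1.1], [0.2, 0.5, 0.2, 1.8, -0.1, 0.8, 1.9], [0.0, 0.5, 0.4, 1.7, -0.2, 1.1, 1.9]]
120 [[-0.2, 0.5, -0.2, 1.9, 0.2, 0.8, 1.4], [-0.2, 0.4, -0.2, 1.8, 0.1, 1.0, 1.5], [0.2, 0.5, 0.1, 1.8, -0.1, 0.8, 2.3], [0.1, 0.5, 0.4, 1.7, -0.2, 1.1, 2.4]]
150 [[-0.1, 0.5, -0.4, 1.9, 0.2, 0.8, 1.9], [-0.1, 0.4, -0.3, 1.8, 0.2, 1.0, 2.0], [0.3, 0.5, 0.0, 1.8, -0.0, 0.8, 2.8], [1.0, 0.7, -1.2, 1.6, 0.7, 1.3, 2.1]]
180 [[0.0, 0.5, -0.5, 1.9, 0.3, 0.8, 2.3], [-0.0, 0.4, -0.5, 1.8, 0.2, 1.0, 2.4], [-0.3, 0.8, 1.2, 1.8, -0.8, 1.1, -2.2], [-0.3, 0.7, 1.2, 1.7, -0.7, 1.2, -2.3]]
```

```bash
python3 - <<'E'
from h import *
a=np.radians(-8.3)
ctrl.movep([.543,-.193,.14],qdown(a))
st=get_state(); print(st["time"],st["tcp_pos"],st["contact_force"])
im,d=vision.grab_frame("wrist"); cv2.imwrite("pics/w1.png",im); np.save("pics/w1.npy",d)
import pickle; pickle.dump(st,open("pics/w1.pkl","wb"))
for t in ("socket","screw"):
    for x in models.masks_of("wrist",t): print(t,np.round(x["point"],1),x["p"],x["mask"].sum())
print(w2wpx(st,[.543,-.193,.06]))
E
```

```text
4.0917 [ 0.54339248 -0.19196256  0.13988485] [ 0.58271002 -0.04878641  0.91373771]
socket [314.8 172.8] 0.96 29340
screw [312.7 191.6] 0.82 2113
[313.68943691 203.87688367]
```

View pics/w1.png

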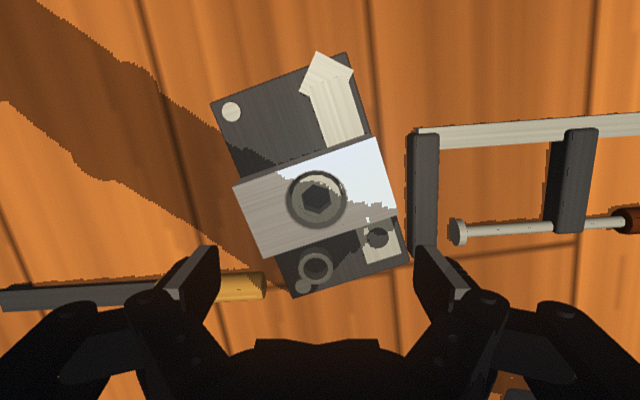

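The wrist picture shows the clamp with the hexagon socket dark at about (316,198) inside its counterbore. I'll zoom in for the angle.

```bash
python3 - <<'E'
from h import *
im=cv2.imread("pics/w1.png")
c=cv2.resize(im[165:233,282:350],None,fx=8.5,fy=8.5,interpolation=cv2.INTER_CUBIC)
c=cv2.convertScaleAbs(c,alpha=1.8)
for i in range(0,68,10):
    cv2.putText(c,str(282+i),(int(i*8.5),10),0,.35,(0,0,255),1);cv2.putText(c,str(165+i),(0,int(i*8.5)+10),0,.35,(0,0,255),1)
cv2.imwrite("pics/w1c.png",c)
d=np.load("pics/w1.npy");np.set_printoptions(linewidth=200);print((d[180:216:3,298:336:3]*1000).astype(int))
E
```

```text
[[236 228 227 227 227 226 228 227 228 228 228 227 238]
 [229 227 227 227 228 228 229 229 228 228 227 227 229]
 [230 228 229 229 241 241 242 241 229 228 229 229 229]
 [229 231 229 242 241 241 241 242 242 242 242 229 228]
 [230 231 243 243 244 243 243 243 242 243 242 230 229]
 [231 230 244 244 242 242 244 243 243 243 243 231 230]
 [232 232 244 243 244 243 242 243 244 244 242 231 230]
 [231 232 244 245 244 244 244 244 244 244 243 232 233]
 [233 233 239 246 247 245 244 245 245 244 238 232 232]
 [233 234 235 240 243 244 247 246 243 237 233 233 233]
 [233 233 234 234 236 238 240 242 236 234 233 234 235]
 [233 233 234 234 234 235 232 235 234 235 234 234 234]]
```

View pics/w1c.png

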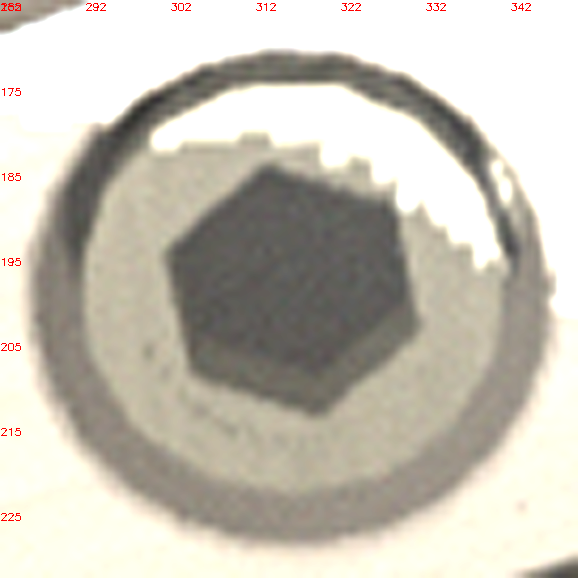

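The hexagon's six corners are clear. I fit them in world coordinates on the mouth plane.

```bash
python3 - <<'E'
from h import *
import pickle; from scipy.optimize import least_squares
st=pickle.load(open("pics/w1.pkl","rb"))
C=np.array([(267,165),(390,200),(420,322),(318,415),(192,375),(165,257)],float)
P=(C+.5)/8.5-.5+[282,165]
W=np.array([wpx(st,p,.06)[:2] for p in P])
ctr=W.mean(0);v=W-ctr;ang=np.arctan2(v[:,1],v[:,0]);
print(ctr, np.linalg.norm(v,axis=1)*1e3, np.degrees(ang)%60)
phi=np.angle(np.exp(6j*ang).mean())/6; print("corner angle",np.degrees(phi))
# strap circle / head centre check
for c in [(290,272)]: pass
d=np.load("pics/w1.npy"); T=wristcam(st)[1];K=wristcam(st)[0]
def dp(u,v):
    p=T@np.r_[np.linalg.inv(K)@[u,v,1]*d[v,u],1];return p[:3]
print(dp(270,215),dp(316,222),dp(316,195))
E
```

```text
[ 0.54513043 -0.1893614 ] [10.9914282  11.294564   11.17330824 11.32118271 11.33637416 11.02528695] [32.73215223 35.47985979 37.18053362 33.15508188 33.41407505 36.78686925]
corner angle -25.210477872557963
[ 0.51128869 -0.19545482  0.06435837] [ 0.54265569 -0.2071307   0.05942291] [ 0.54509684 -0.19015551  0.04731991]
```

```bash
python3 - <<'E'
from h import *
import pickle
a=np.radians(-8.3)
ctrl.movel([.53,-.1,.22],max_speed=.3) if False else None
ctrl.movel([.543,-.193,.20],max_speed=.3)
ctrl.movep([.515,.155,.20],qdown(a))
st=get_state(); print(st["time"],st["tcp_pos"],st["contact_force"])
im,d=vision.grab_frame("wrist"); cv2.imwrite("pics/w2.png",im); np.save("pics/w2.npy",d)
pickle.dump(st,open("pics/w2.pkl","wb"))
for t in ("key_large_grip","rack"):
    for x in models.masks_of("wrist",t): print(t,np.round(x["point"],1),x["p"],x["mask"].sum())
# bar-top pixels by depth
K,T=wristcam(st);v,u=np.mgrid[:400,:640]
P=np.stack([(u-K[0,2])/K[0,0]*d,(v-K[1,2])/K[1,1]*d,d],-1)@T[:3,:3].T+T[:3,3]
m=(abs(P[...,2]-.114)<.006)&(d>0)&(P[...,0]>.45)&(P[...,0]<.58)&(v<300)
n,lab,s,c=cv2.connectedComponentsWithStats(m.astype(np.uint8))
for i in range(1,n):
    if s[i,4]>200:
        q=P[lab==i][:,:2]; r=cv2.minAreaRect((q*1000).astype(np.float32)); print(s[i],np.median(P[lab==i],0),r)
E
```

```text
5.9083 [0.5152932  0.15347321 0.19996037] [ 1.7263968  -0.25425662 -0.21053686]
key_large_grip [181.9 243.2] 0.68 2329
key_large_grip [511.4 372.1] 0.65 158
key_large_grip [319.5 179.6] 0.64 2683
key_large_grip [473.3 254.3] 0.62 2806
rack [302.6  89.3] 0.71 10837
[ 302  140   34   83 2639] [0.52099764 0.16733066 0.11391534] ((520.6158447265625, 165.3166046142578), (61.209983825683594, 23.876611709594727), 82.46501922607422)
```

View pics/w2.png

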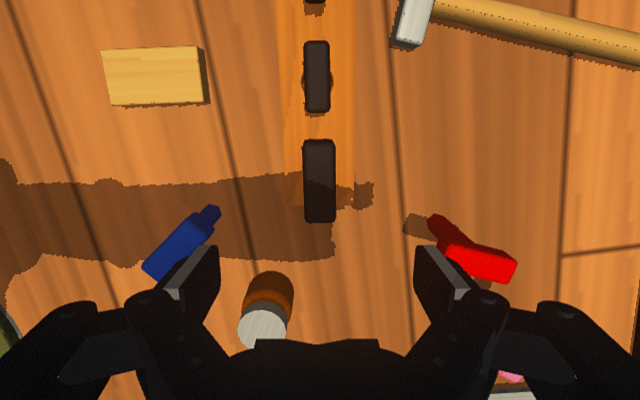

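The wrist picture shows the large key's bar at (319,180), with mid at (317,77) and its neighbours clear. The bar centre is (0.5206, 0.1653), 61x24 mm along 82.5°, which matches the large key. I check finger clearance and then grasp.

```bash
python3 - <<'E'
from h import *
d=np.load("pics/top0.npy");ci=vision.camera_info("top");K=ci["mtx"];R=np.array(ci["R"]);t=np.array(ci["t"])
v,u=np.mgrid[:400,:640]
P=(np.stack([(u-K[0,2])/K[0,0]*d,(v-K[1,2])/K[1,1]*d,d],-1)-t)@R
a=np.radians(-7.5);q=P[...,:2]-[.5206,.1653]
al=q@[np.cos(a),np.sin(a)];ac=q@[-np.sin(a),np.cos(a)]
m=(abs(al)<.075)&(abs(al)>.018)&(abs(ac)<.025)&(d>0);print("max z in finger zone",P[m][:,2].max())
c=np.array([.5206,.1653])
ctrl.movep([*c,.16],qdown(a))
ctrl.movel([*c,.0815],max_speed=.12)
print(get_state()["tcp_pos"],get_state()["contact_force"],get_state()["width"])
ctrl.close_gripper(80)
st=get_state();print(st["time"],st["tcp_pos"],st["contact_force"],st["wrist_torque"],st["width"],st["qpos"])
im,d=vision.grab_frame("wrist"); cv2.imwrite("pics/w3.png",im)
E
```

```text
max z in finger zone 0.05428749763007609
[0.52118753 0.16510819 0.0823513 ] [-0.92820222 -0.5882902   0.82910841] 0.085411111872439
7.75 [0.52040092 0.16540435 0.08184927] [-2.11216876  0.35946221  6.01689202] [ 0.0873833   0.56540647 -0.01147763] 0.02311433853426048 [-0.81617651  0.67347476  0.75379509  1.90738645 -0.6288463   0.81335661
  0.14951095]
```

View pics/w3.png

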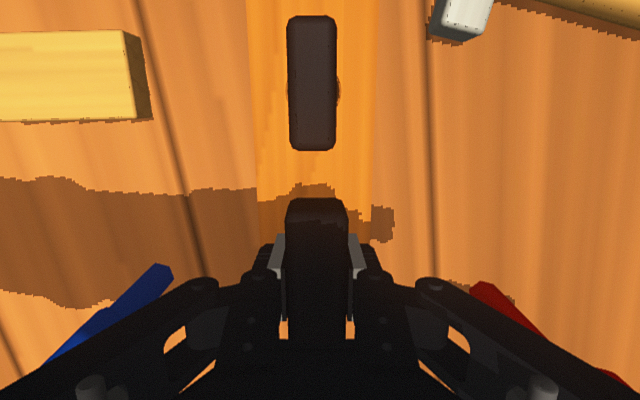

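Grasped: width 23 mm and the bar is between the pads. I lift and move above the socket.

```bash
python3 - <<'E'
from h import *
a0=np.radians(-7.5); a=np.radians(4.8)
s=np.array([.5451,-.1894])
p=get_state()["tcp_pos"]
ctrl.movel([p[0],p[1],.21],max_speed=.15)
st=get_state();print(st["time"],st["contact_force"],st["width"])
ctrl.movep([*s,.21],qdown(a))
st=get_state();print(st["time"],st["tcp_pos"],st["contact_force"])
ctrl.movel([*s,.150],max_speed=.15)
ctrl.pause(.2)
st=get_state();print(st["time"],st["tcp_pos"],st["contact_force"],st["wrist_torque"],st["width"],st["qpos"])
y=tool_T(st)[:3,1];print(np.degrees(np.arctan2(y[1],y[0])), tool_T(st)[:3,2])
im,d=vision.grab_frame("wrist"); cv2.imwrite("pics/w4.png",im)
im,d=vision.grab_frame("side"); cv2.imwrite("pics/s4.png",cv2.resize(im[80:220,280:440],None,fx=4,fy=4))
E
```

```text
8.8083 [ 0.88853076 -0.09402395 -1.27604149] 0.023067167760766245
10.1417 [ 0.54561385 -0.18766335  0.20952856] [-0.01269966  2.47402586 -2.76935823]
10.8917 [ 0.54571142 -0.18963417  0.15109628] [-0.12348269 -0.37309763 -2.5583255 ] [0.01828002 0.02854604 0.01352569] 0.02298671135361274 [-0.15945485  0.6096572   0.74253346  1.75097891 -0.48810759  0.97234519
  0.85948032]
4.814649225116852 [ 1.81165500e-03 -5.90907515e-04 -9.99998184e-01]
```

View pics/w4.png

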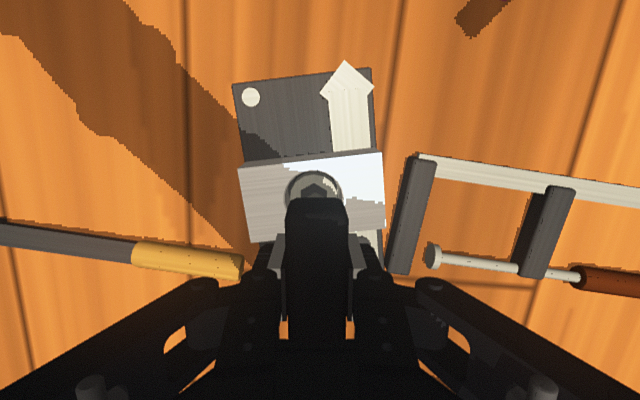

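View pics/s4.png

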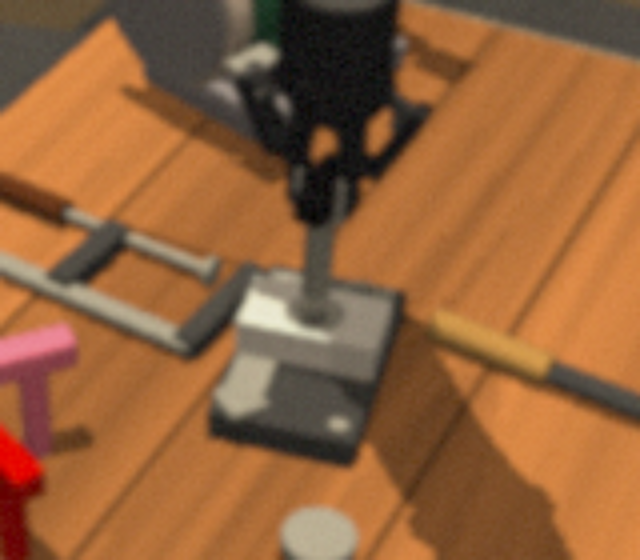

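The key hangs vertical right over the socket: in the side crop its tip is at about (318,300), and the counterbore surrounds it. I descend in small steps watching the force.

```bash
cat >> h.py <<'E'
def yawnow(st):
    y=tool_T(st)[:3,1];return np.degrees(np.arctan2(y[1],y[0]))
def log(st,F0,M0):
    print(f'{st["time"]:.2f} tip {1000*(st["tcp_pos"][2]-.0718-.06):.1f} xy {np.round(1000*st["tcp_pos"][:2],2)} yaw {yawnow(st):.1f} F {np.round(st["contact_force"]-F0,1)} M {np.round(st["wrist_torque"]-M0,2)}')
E
python3 - <<'E'
from h import *
off=np.array([-.0006,.0002]);s=np.array([.5451,-.1894])
ctrl.movel([*(s+off),.1345],max_speed=.05); ctrl.pause(.2)
st=get_state();F0=np.array(st["contact_force"]);M0=np.array(st["wrist_torque"]);np.save("F0.npy",[F0,M0]);log(st,F0,M0)
z=.1345
for i in range(14):
    z-=.0006
    ctrl.movel([*(s+off),z],max_speed=.02)
    st=get_state();log(st,F0,M0)
    if st["contact_force"][2]-F0[2]>8: break
print(z)
E
```

```text
11.65 tip 2.8 xy [ 544.59 -189.34] yaw 4.8 F [0. 0. 0.] M [0. 0. 0.]
11.90 tip 2.2 xy [ 544.53 -189.2 ] yaw 4.8 F [ 0.   0.4 -0.3] M [0.02 0.01 0.01]
12.15 tip 1.5 xy [ 544.49 -189.16] yaw 4.8 F [-0.1  1.   1.1] M [ 0.06  0.01 -0.06]
12.40 tip 0.9 xy [ 544.46 -189.18] yaw 4.8 F [-0.4 -0.7  0.2] M [ 0.02 -0.01 -0.04]
12.65 tip 0.3 xy [ 544.49 -189.19] yaw 4.8 F [-0.2 -0.   0.8] M [0.01 0.01 0.03]
12.90 tip -0.3 xy [ 544.47 -189.16] yaw 4.8 F [-0.5 -0.4  0.7] M [ 0.07  0.05 -0.02]
13.15 tip -0.9 xy [ 544.48 -189.19] yaw 4.8 F [-0.7  0.2  0.4] M [ 0.01  0.02 -0.02]
13.40 tip -1.5 xy [ 544.46 -189.02] yaw 4.8 F [0.5 0.3 0.6] M [ 0.1   0.01 -0.01]
13.65 tip -2.2 xy [ 544.45 -189.05] yaw 4.8 F [-1.   0.6 -0.5] M [0.19 0.05 0.06]
13.90 tip -2.8 xy [ 544.46 -189.06] yaw 4.8 F [-0.1  0.6  0.1] M [ 0.25  0.06 -0.01]
14.15 tip -3.4 xy [ 544.45 -189.1 ] yaw 4.8 F [-0.2  1.4  0.2] M [ 0.26  0.06 -0.02]
14.40 tip -4.0 xy [ 544.42 -189.12] yaw 4.8 F [-0.2  0.4  0. ] M [0.34 0.07 0.01]
14.65 tip -4.6 xy [ 544.46 -189.15] yaw 4.8 F [0.  1.  0.4] M [ 0.38  0.08 -0.05]
14.90 tip -5.2 xy [ 544.45 -189.11] yaw 4.8 F [-0.2  1.1  0.8] M [0.38 0.15 0.02]
15.15 tip -5.8 xy [ 544.46 -189.13] yaw 4.8 F [-0.2  1.4  0.7] M [ 0.4   0.14 -0.07]
0.12610000000000016
```

The key dropped straight in. I continue to the floor.

```bash
python3 - <<'E'
from h import *
off=np.array([-.0006,.0002]);s=np.array([.5451,-.1894]);F0,M0=np.load("F0.npy")
z=.1261
for i in range(18):
    z-=.0006
    ctrl.movel([*(s+off),z],max_speed=.02)
    st=get_state();log(st,F0,M0)
    if st["contact_force"][2]-F0[2]>9: break
print(z)
ctrl.pause(.3);log(get_state(),F0,M0)
E
```

```text
15.40 tip -6.4 xy [ 544.45 -189.15] yaw 4.8 F [-0.3  1.   0.4] M [0.48 0.21 0.02]
15.65 tip -7.0 xy [ 544.47 -189.17] yaw 4.8 F [-0.7  0.8  0.9] M [ 0.45  0.2  -0.04]
15.90 tip -7.6 xy [ 544.49 -189.17] yaw 4.8 F [-0.5  0.9  0.9] M [ 0.45  0.2  -0.05]
16.15 tip -8.2 xy [ 544.47 -189.16] yaw 4.8 F [-0.7  1.8  0.8] M [ 0.48  0.22 -0.  ]
16.40 tip -8.8 xy [ 544.47 -189.19] yaw 4.8 F [-0.2  1.7  0.9] M [ 0.46  0.21 -0.06]
16.65 tip -9.4 xy [ 544.45 -189.17] yaw 4.8 F [-0.3  1.5  0.7] M [ 0.52  0.19 -0.01]
16.90 tip -10.0 xy [ 544.44 -189.17] yaw 4.8 F [-0.6  1.3  0.2] M [0.56 0.27 0.02]
17.15 tip -10.6 xy [ 544.47 -189.17] yaw 4.8 F [-0.5  2.5  0.4] M [ 0.58  0.27 -0.  ]
17.40 tip -11.2 xy [ 544.47 -189.18] yaw 4.8 F [-1.5  1.4  1.1] M [ 0.58  0.27 -0.04]
17.65 tip -11.7 xy [ 544.48 -189.18] yaw 4.8 F [-0.5  1.7  0.1] M [ 0.57  0.29 -0.02]
17.90 tip -11.9 xy [ 544.55 -189.27] yaw 4.8 F [-1.6  2.5  6.5] M [0.75 0.71 0.03]
18.15 tip -12.0 xy [ 544.6  -189.38] yaw 4.8 F [-2.5  4.2 11.2] M [ 1.01  1.   -0.04]
0.11889999999999996
18.45 tip -12.0 xy [ 544.61 -189.39] yaw 4.8 F [-3.1  3.8 12.4] M [ 0.94  1.06 -0.02]
```

Fully home: the floor was met at tip -12.0 mm with about 12 N, and Mz is about 0. Step 1 is held. I ease the pressure slightly and turn clockwise in steps, watching Mz.

```bash
python3 - <<'E'
from h import *
off=np.array([-.0006,.0002]);s=np.array([.5451,-.1894]);F0,M0=np.load("F0.npy")
z=.1193; p=[*(s+off),z]
ctrl.movel(p,max_speed=.02);log(get_state(),F0,M0)
a=4.8
for i in range(7):
    a-=3
    ctrl.movel(p,qdown(np.radians(a)),max_speed=.02)
    st=get_state();log(st,F0,M0)
    if st["wrist_torque"][2]-M0[2]>.25: break
print(a,st["width"],st["qpos"])
E
```

```text
18.70 tip -12.0 xy [ 544.56 -189.35] yaw 4.8 F [-2.8  2.8  9.8] M [0.78 0.89 0.02]
18.95 tip -12.0 xy [ 544.79 -189.23] yaw 1.8 F [-1.6  2.7  9.7] M [0.93 0.67 0.03]
19.20 tip -11.9 xy [ 544.7  -189.14] yaw -1.2 F [-2.6  4.3 10.3] M [0.99 0.79 0.05]
19.45 tip -12.0 xy [ 544.6  -189.19] yaw -4.2 F [-2.9  2.8  9.3] M [ 0.96  0.85 -0.07]
19.70 tip -12.0 xy [ 544.63 -189.19] yaw -7.2 F [-4.1  3.2  9.6] M [ 1.01  0.8  -0.04]
19.95 tip -12.0 xy [ 544.62 -189.23] yaw -10.2 F [-2.8  3.6  9.9] M [ 0.96  0.83 -0.05]
20.20 tip -11.9 xy [ 544.59 -189.28] yaw -13.2 F [-3.5  1.6  9.4] M [1.02 0.85 0.  ]
20.45 tip -12.0 xy [ 544.64 -189.3 ] yaw -16.2 F [-3.3  3.9  9.1] M [ 0.93  0.79 -0.05]
-16.2 0.023211697062664436 [-0.19453701  0.67685118  0.81958359  1.78919759 -0.60099568  0.94399518
  0.60010349]
```

```bash
python3 - <<'E'
from h import *
im,d=vision.grab_frame("wrist"); cv2.imwrite("pics/w5.png",im[130:380,170:470].repeat(2,0).repeat(2,1))
E
```

```text
(no output)
```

View pics/w5.png

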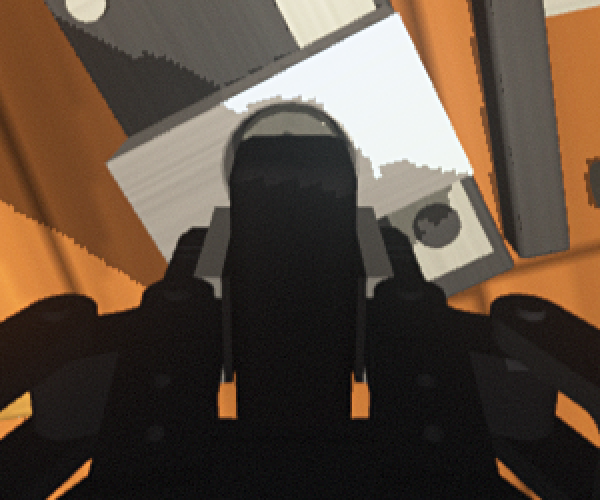

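The bar stays square between the jaws, and a socket corner shows at crop (287,133), in line with the key, so the screw is turning with it. I continue with finer steps towards the stop.

```bash
python3 - <<'E'
from h import *
off=np.array([-.0006,.0002]);s=np.array([.5451,-.1894]);F0,M0=np.load("F0.npy")
z=.1193; p=[*(s+off),z]
a=-16.2; hit=0
while a>-75:
    a-=3 if a>-28 else 1.5
    ctrl.movel(p,qdown(np.radians(a)),max_speed=.02)
    st=get_state();log(st,F0,M0)
    m=st["wrist_torque"][2]-M0[2]
    if m>.22:
        ctrl.pause(.1); m=get_state()["wrist_torque"][2]-M0[2]; print("m",m)
        if m>.2: break
print(a,st["width"],st["qpos"])
E
```

```text
20.75 tip -11.9 xy [ 544.64 -189.31] yaw -19.2 F [-2.5  2.5  9.7] M [ 0.86  0.84 -0.09]
21.00 tip -12.0 xy [ 544.63 -189.34] yaw -22.2 F [-2.8  3.8 10.3] M [ 0.9   0.76 -0.03]
21.25 tip -11.9 xy [ 544.67 -189.36] yaw -25.2 F [-2.7  3.6  9.1] M [0.87 0.81 0.  ]
21.50 tip -11.9 xy [ 544.68 -189.38] yaw -28.2 F [-2.9  3.2  9.2] M [ 0.81  0.8  -0.04]
21.75 tip -12.0 xy [ 544.65 -189.36] yaw -29.7 F [-3.2  2.8  9.1] M [ 0.86  0.76 -0.  ]
22.00 tip -12.0 xy [ 544.66 -189.43] yaw -31.2 F [-2.5  3.5  9.1] M [ 0.89  0.78 -0.03]
22.25 tip -11.9 xy [ 544.68 -189.43] yaw -32.7 F [-0.7  2.6  8.9] M [ 0.87  0.78 -0.05]
22.50 tip -11.9 xy [ 544.68 -189.47] yaw -34.2 F [-2.9  2.9  9.7] M [0.85 0.74 0.01]
22.75 tip -11.9 xy [ 544.67 -189.5 ] yaw -35.7 F [-3.2  3.8  9.4] M [0.78 0.69 0.06]
23.00 tip -11.9 xy [ 544.68 -189.49] yaw -37.2 F [-2.2  3.1  9.4] M [0.79 0.75 0.02]
23.25 tip -11.9 xy [ 544.66 -189.52] yaw -38.7 F [-2.  3.  9.] M [0.78 0.74 0.04]
23.50 tip -11.9 xy [ 544.68 -189.52] yaw -40.2 F [-2.7  2.2  7.9] M [ 0.79  0.78 -0.  ]
23.75 tip -11.9 xy [ 544.67 -189.53] yaw -41.7 F [-2.2  2.2  8
[... 680 characters left out ...]
6  2.4  8.3] M [0.72 0.69 0.02]
26.00 tip -11.9 xy [ 544.69 -189.69] yaw -55.2 F [-2.2  2.7  9.4] M [ 0.66  0.67 -0.02]
26.25 tip -12.0 xy [ 544.67 -189.7 ] yaw -56.7 F [-1.7  2.3  8.9] M [0.64 0.74 0.03]
26.50 tip -12.0 xy [ 544.65 -189.7 ] yaw -58.2 F [-2.7  2.7  8.6] M [0.76 0.67 0.03]
26.75 tip -11.9 xy [ 544.67 -189.73] yaw -59.7 F [-2.8  3.   8.6] M [0.61 0.67 0.03]
27.00 tip -11.9 xy [ 544.7  -189.69] yaw -61.2 F [-1.8  1.8  9.4] M [0.65 0.7  0.28]
m 0.1881702479514383
27.35 tip -12.0 xy [ 544.67 -189.71] yaw -62.7 F [-2.3  2.   9.2] M [0.59 0.73 0.37]
m 0.3663829845958818
-62.7 0.022971757195344177 [-0.28949514  0.7707868   1.04166356  1.78999203 -0.76694102  1.04694627
 -0.04789525]
```

Mz rose from about 0 to 0.37 N m at yaw -62.7° (67° of turning), so this is the stop. I hold briefly, back off inside the hexagon's play, and draw the key out.

```bash
python3 - <<'E'
from h import *
off=np.array([-.0006,.0002]);s=np.array([.5451,-.1894]);F0,M0=np.load("F0.npy")
p=[*(s+off),.1193]
ctrl.pause(.4);log(get_state(),F0,M0)
for a in (-61.2,-59.7,-58.2,):
    ctrl.movel(p,qdown(np.radians(a)),max_speed=.02);log(get_state(),F0,M0)
for z in (.122,.126,.130,.136,.15):
    ctrl.movel([p[0],p[1],z],max_speed=.03);log(get_state(),F0,M0)
ctrl.movel([p[0],p[1],.21],max_speed=.15)
st=get_state();log(st,F0,M0);print(st["width"])
im,d=vision.grab_frame("side"); cv2.imwrite("pics/s6.png",cv2.resize(im[40:220,260:440],None,fx=3.3,fy=3.3))
im,d=vision.grab_frame("wrist"); cv2.imwrite("pics/w6.png",im)
E
```

```text
27.85 tip -12.0 xy [ 544.68 -189.69] yaw -62.7 F [-2.4  3.1  9.2] M [0.58 0.73 0.4 ]
28.10 tip -11.9 xy [ 544.67 -189.74] yaw -61.2 F [-2.   2.5  9.7] M [0.62 0.66 0.03]
28.35 tip -12.0 xy [ 544.67 -189.71] yaw -59.7 F [-2.4  2.5  8.6] M [0.67 0.68 0.08]
28.60 tip -11.9 xy [ 544.69 -189.73] yaw -58.2 F [-2.5  2.7  9. ] M [ 0.66  0.7  -0.04]
28.85 tip -9.8 xy [ 544.62 -189.61] yaw -58.2 F [-1.  -0.1  2. ] M [0.14 0.32 0.02]
29.13 tip -5.6 xy [ 544.62 -189.53] yaw -58.2 F [-0.2 -0.3  1. ] M [-0.06  0.2   0.04]
29.42 tip -1.4 xy [ 544.78 -189.38] yaw -58.2 F [-0.  -0.4  1.1] M [-0.14  0.01 -0.02]
29.77 tip 4.4 xy [ 544.62 -189.15] yaw -58.2 F [ 0.2 -0.6  0. ] M [ 0.03  0.01 -0.  ]
30.38 tip 18.3 xy [ 544.55 -189.14] yaw -58.2 F [ 0.7  0.5 -0.2] M [ 0.02  0.03 -0.01]
30.93 tip 77.6 xy [ 544.38 -188.76] yaw -58.2 F [-0.3  0.3 -0.5] M [-0.04 -0.02  0.01]
0.022710433479763637
```

View pics/s6.png

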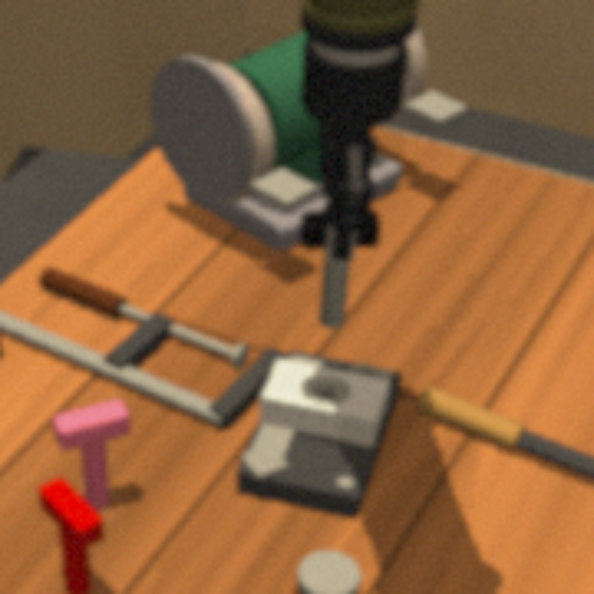

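View pics/w6.png

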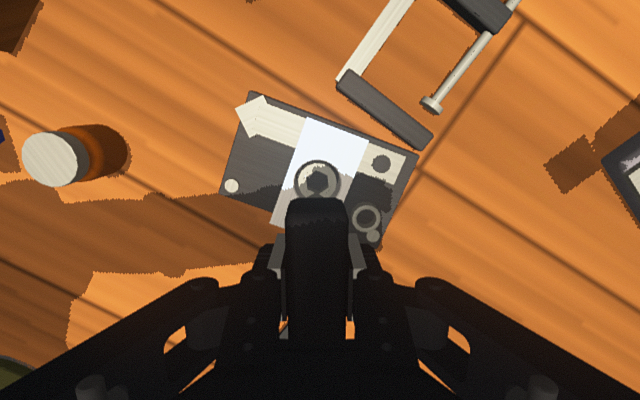

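The key is out, still square in the grip, and Mz fell to 0 on backing off. Now back to its hole.

```bash
python3 - <<'E'
from h import *
F0,M0=np.load("F0.npy");a=np.radians(-7.5);c=np.array([.5204,.1654])
ctrl.movep([*c,.21],qdown(a)); ctrl.pause(.3)
st=get_state();log(st,F0,M0); off=c-st["tcp_pos"][:2]
ctrl.movel([*(c+off),.135],max_speed=.12); ctrl.pause(.2)
st=get_state();log(st,F0,M0); off+=c-st["tcp_pos"][:2]; F=np.array(st["contact_force"])
z=.135
while z>.080:
    z-=.004 if z>.086 else .0007
    ctrl.movel([*(c+off),z],max_speed=.04)
    st=get_state();log(st,F,M0)
    if st["contact_force"][2]-F[2]>5 : print("contact");break
print(z)
E
```

```text
32.67 tip 78.2 xy [520.68 164.55] yaw -7.6 F [-0.2  0.1 -0. ] M [0.02 0.04 0.04]
33.64 tip 3.9 xy [520.56 166.3 ] yaw -7.5 F [0.6 0.  0.8] M [ 0.   -0.02 -0.01]
33.89 tip -1.0 xy [519.76 165.32] yaw -7.5 F [-0.1  0.4  0.7] M [ 0.01  0.02 -0.03]
34.14 tip -5.1 xy [519.75 165.37] yaw -7.5 F [-0.5  0.4  0.3] M [ 0.01 -0.   -0.02]
34.39 tip -9.1 xy [519.79 165.34] yaw -7.5 F [-0.8  0.8 -1.5] M [ 0.04  0.04 -0.01]
34.64 tip -13.1 xy [519.79 165.32] yaw -7.5 F [-0.3  0.2 -0.3] M [ 0.06 -0.01  0.03]
34.89 tip -17.1 xy [519.77 165.32] yaw -7.5 F [-0.8 -0.1 -0.7] M [ 0.04  0.02 -0.04]
35.14 tip -21.1 xy [519.78 165.36] yaw -7.5 F [-1.   0.2 -0.6] M [0.01 0.01 0.04]
35.39 tip -25.1 xy [519.77 165.36] yaw -7.5 F [-1.  -0.4  0. ] M [0.03 0.   0.08]
35.64 tip -29.1 xy [519.75 165.35] yaw -7.5 F [-0.6  0.9  0.5] M [0.06 0.01 0.01]
35.89 tip -33.1 xy [519.79 165.36] yaw -7.5 F [-0.3 -0.7 -0.6] M [-0.01 -0.01 -0.02]
36.14 tip -37.1 xy [519.78 165.35] yaw -7.5 F [-0.9 -0.6 -1.1] M [ 0.05 -0.01  0.02]
36.39 tip -41.1 xy [519.78 165.35] yaw -7.5 F [-0.5  0.4  0. ] M [ 0.03  0.02 -0.04]
36.64 tip -45.1 xy [519.77 165.36] yaw -7.5 F [-0.5 -0.   0.8] M [ 0.03 -0.02  0.  ]
36.89 tip -49.1 xy [519.75 165.34] yaw -7.5 F [-0.6  0.1 -0.1] M [-0.02 -0.02  0.02]
37.14 tip -49.5 xy [519.99 165.33] yaw -7.5 F [-0.7  0.5 -0.5] M [0.04 0.02 0.02]
37.39 tip -49.9 xy [520.15 165.34] yaw -7.5 F [-0.8 -0.1  3.7] M [-0.    0.19  0.01]
37.64 tip -50.0 xy [520.27 165.34] yaw -7.5 F [-2.9 -0.4 10.7] M [ 0.03  0.7  -0.03]
contact
0.08089999999999994
```

The tip is on the hole floor at z = 10 mm, contact 10 N. I relax, release, retreat and check.

```bash
python3 - <<'E'
from h import *
import pickle
p=get_state()["tcp_pos"]
ctrl.movel([p[0],p[1],.0815],max_speed=.02)
ctrl.ungrasp()
st=get_state();print(st["time"],st["width"],st["contact_force"])
ctrl.movel([p[0],p[1],.20],max_speed=.12); ctrl.pause(.3)
st=get_state();print(st["time"],st["tcp_pos"])
im,d=vision.grab_frame("wrist"); cv2.imwrite("pics/w7.png",im)
K,T=wristcam(st);v,u=np.mgrid[:400,:640]
P=np.stack([(u-K[0,2])/K[0,0]*d,(v-K[1,2])/K[1,1]*d,d],-1)@T[:3,:3].T+T[:3,3]
m=(abs(P[...,2]-.114)<.006)&(d>0)&(P[...,0]>.45)&(P[...,0]<.58)&(v<300)
n,lab,s,c=cv2.connectedComponentsWithStats(m.astype(np.uint8))
for i in range(1,n):
    if s[i,4]>200:
        q=P[lab==i]; print(s[i],np.median(q,0),cv2.minAreaRect((q[:,:2]*1000).astype(np.float32)))
        A=np.c_[q[:,:2],np.ones(len(q))];print("slope",np.linalg.lstsq(A,q[:,2],rcond=None)[0][:2])
im,d=vision.grab_frame("side"); cv2.imwrite("pics/s7.png",im)
E
```

```text
38.525 0.08535033680045806 [-0.28548047 -0.11497659  0.75892844]
39.9583 [0.52012841 0.16525091 0.19964617]
[ 299  158   33   80 2546] [0.52125112 0.16733531 0.11391875] ((520.932373046875, 165.29571533203125), (60.994564056396484, 23.84768295288086), 83.04414367675781)
slope [-0.00074865 -0.0082142 ]
```

View pics/w7.png

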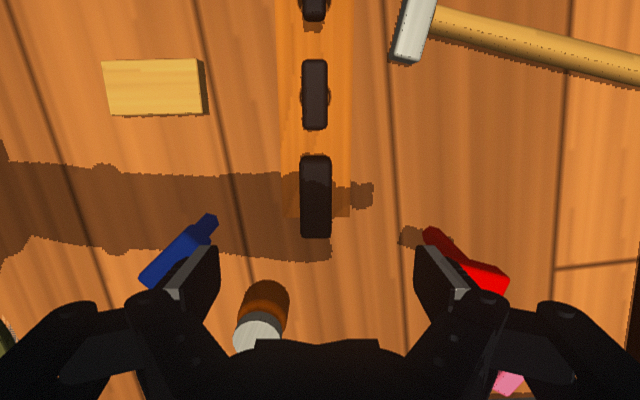

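View pics/s7.png

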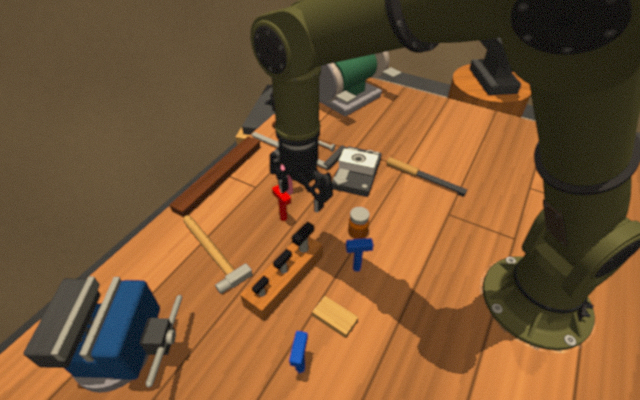

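The key stands upright in its original hole: centre (0.5209, 0.1653), top z 0.114, slope below 0.01. The neighbours are unmoved. There is time for one look at the socket, to check that the screw stayed at its stop.

```bash
python3 - <<'E'
from h import *
import pickle
ctrl.movep([.543,-.193,.16],qdown(np.radians(-8.3)));ctrl.pause(.2)
st=get_state();pickle.dump(st,open("pics/w8.pkl","wb"));print(st["time"])
im,d=vision.grab_frame("wrist"); cv2.imwrite("pics/w8.png",im)
u,v=np.round(w2wpx(st,[.5451,-.1894,.06])).astype(int);print(u,v)
c=cv2.resize(im[v-34:v+34,u-34:u+34],None,fx=8.5,fy=8.5,interpolation=cv2.INTER_CUBIC)
cv2.imwrite("pics/w8c.png",cv2.convertScaleAbs(c,alpha=1.8))
E
```

```text
41.6167
316 192
```

View pics/w8c.png

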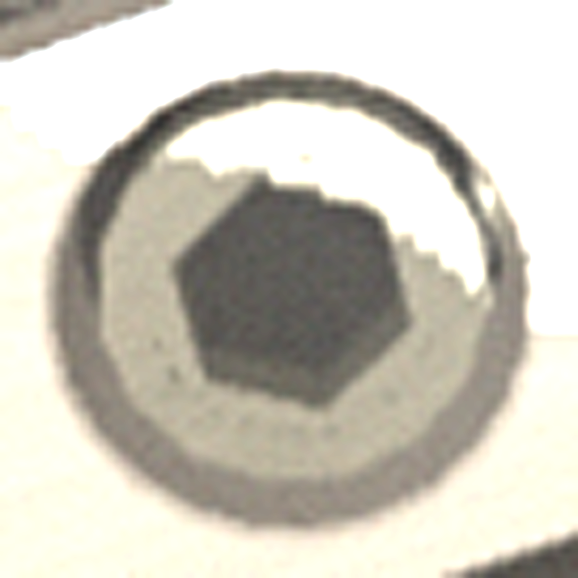

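```bash
python3 - <<'E'
from h import *
import pickle
st=pickle.load(open("pics/w8.pkl","rb"))
C=np.array([(258,177),(383,210),(411,322),(320,407),(205,377),(175,265)],float)
P=(C+.5)/8.5-.5+[316-34,192-34]
W=np.array([wpx(st,p,.06)[:2] for p in P]);v=W-W.mean(0);ang=np.arctan2(v[:,1],v[:,0])
print(W.mean(0),np.linalg.norm(v,axis=1)*1e3,np.degrees(ang)%60,np.degrees(np.angle(np.exp(6j*ang).mean())/6)%60)
E
```

```text
[ 0.54524897 -0.18950658] [11.31449422 11.36656665 11.2142401  11.12481733 11.26417866 10.97906153] [37.60641092 35.46772282 38.04979411 35.32279772 36.62484496 37.63089873] 36.784420439449846
```

The hexagon now stands at 36.8° mod 60 (was 34.8°), so it turned about 58°. Allowing for the play, the key's yaw at the stop predicts about 34–35°, and my corner picking is good to about 2°. Mz never went significantly negative while backing off, so nothing turned the screw back. Handing in.

```bash
python3 - <<'E'
from h import *
st=get_state();print(st["time"],st["contact_force"],st["width"])
print(ticket.close_job())
E
```

```text
41.6667 [-0.02354871  0.77126529 -0.08274494] 0.08551327860081549
the job is handed in; nothing more can be done
None
```

I took the largest black key from the -y end hole of the rack and seated it in the screw's socket. I turned the screw clockwise to its stop, put the key back in the same hole, and handed the job in at 41.7 s.

- **Seating:** the tip met the socket floor 12.0 mm below the mouth with about 12 N of push, well under the 25 N limit.
- **Tightening:** the torque stayed near zero while turning, then rose to about 0.4 N m after 67° of key turn. I took that as the stop. It fell back to zero when I backed off 4.5° inside the socket's play.
- **Key back in the rack:** the last wrist picture shows the bar within 0.5 mm of its starting place, level to about 0.5°, with its top at 114 mm. The rack floor was felt at the expected 10 mm height.
- **Other things:** the other keys and loose things looked unmoved in the last pictures I viewed, but I did not measure them. The robot was clear of everything, with the gripper open.

**One check agreed only roughly:** my last look put the hexagon at 36.8° (mod 60°). The key's angle at the stop predicts about 34–35°. The difference is about the 2° accuracy of reading the corners and under the 4.6° (0.08 rad) allowed. No reverse torque above the noise (about ±0.05 N m) showed while backing off or withdrawing, so I judged the screw to be at its stop.

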